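# Gauge a pin in the taper slot and set the cursor

## Robot

A 6-joint arm with a two-finger parallel gripper is mounted at the origin on a cart in front of the work surface, level with it; the furniture and walls round the work are solid. World frame = base frame: x ahead of the robot, y to its left, z up, the work surface at z = 0. Lengths are in m, angles in rad, forces in N, time in s.
With the tool pointing down it reaches from about 0.4 to 0.825 m from the base axis. Payload 7 kg.
Tool frame: the origin (TCP) lies midway between the tips of the shut fingers; the grasp point (between the pads) lies hold_point_z behind it (hold_point_z is the distance from the TCP to the grasp point, in m); z points along the fingers, y is the line along which they close (so a half turn about z gives the same grasp; the last joint's range is limited). The gripper opens to 88 mm and grips with 3 to 60 N. Pads are 19 mm wide; open, the fingers measure 130 mm over their backs; the gripper's body (78 mm by 193 mm) begins 47 mm behind the grasp point.
Start: joints at [1.558, 0.359, 0.012, 0, -1.224, -0.288], TCP at [0.2, 0.645, 0.227] pointing down, gripper open.
Joint ranges: [-3.07, 3.07], [-1.43, 2.12], [-1.02, 1.25], [-3.03, 1.67], [-3.05, -0], [-3.03, 3.03]. Speed limits (rad/s): [2.39, 2.39, 3.01, 3.14, 3.14, 3.14].

## Interface

Orientations are given as [roll, pitch, yaw] about the fixed x, y, z axes, in that order (R = Rz(yaw) Ry(pitch) Rx(roll)).
In Python, from station import * gives the robot as it stands.
- The arm moves only by the tool apply_moves, never from a script. Its argument "steps" is a list of rows, each an object with "translation": the shift along the world's x, y, z scaled (see below), a list of three; "rotation": the turn, a rotation vector about the world's x, y, z scaled (see below), a list of three. A call has exactly 10 rows; each row is the pose to reach, as a shift and turn from the pose commanded when the call began; what a row does not reach only later rows make up. The controller multiplies each number of a shift by 250 mm and each number of a turn by 30 degrees. A row lasts 1/12 s, in which the tool goes at most 41.7 mm and 7.16 degrees, less where a joint would pass 70% of its speed; a pose out of reach is approached as far as the arm can. A call with a number of a shift or a turn outside -1 to 1 is refused whole. A call with a gripper value outside its range is refused whole. "jaw" is the closure, from -1 (fully open) to 1 (shut), so that 0 is half open, set as the call begins (left out, the last holds). The fingers move at their own pace and stop on an object; "newtons" is the grip in N (left out, the last holds). Time passes only in rows, so rows that repeat a pose let the fingers close, or fill a call up. It gives the time, the measured TCP pose, the force, the opening and the grip force at its end, in the units of the state.
- get_state(): the state, without advancing time (a new reading comes with each control period).
- grab_frame(name): name is "scene" or "side" or "wrist"; returns the picture (420x560x3 uint8, blue, green, red); there is no depth.
- camera_model(name): a dict with "fx", "fy", "cx", "cy" (pixels), "xyz" and "rotation" of the camera in the world. Camera axes: x right, y down, z forward; pixel columns grow to the right and rows downward; lengths in m; the calibration is good to about 2 mm. The wrist camera is an equidistant fisheye: a pixel r from the principal point sees the ray r / f radians off the axis. A picture is of the moment at which its call begins: read the wrist's pose just before it. camera_model takes no time and is no camera call; for the wrist camera it gives the pose at the moment of the call.
- job_done(): hands the job in; it is judged then, once.
The state is a dict: "t": time; "q": joint angles; "qd": joint speeds; "joint_efforts": joint torques, N m; "eef_pos": TCP position; "ee_rot": TCP orientation; "force": force on the tool from outside, world axes, zero at the start; "moment": the same for the moment, N m; "width": finger opening in m; "gripper_force": force on a finger pad.
Only numpy, scipy, OpenCV 4.12 (cv2) and the standard library are available. Lean on these libraries where they do the work, as an engineer would, in place of code of your own. Each camera call takes 0.05 s, during which the arm holds its last target. There are 200 camera calls.

## Task

Take the pin that stands in the nose of the T-shaped rack, stand it upright on the gauge's base plate in the wide mouth of the tapered slot, in front of the cursor's tongue, and slide it along the slot towards the narrow end with a gentle push until it wedges and goes no further. Let go of it there, then slide the cursor by its knob up behind the pin until the tongue just touches it, without forcing the pin deeper, so that the cursor keeps the reading. Leave the other two pins standing in the rack and the loose glass on the bench where it is.

Things in the scene. Friction and masses are not known exactly. Their poses are not given: they have to be found in the camera images.
- gauge: taper gauge, fixed: dark base plate 160 x 96 x 6 mm (x -112 to +48, y -28 to +68 mm) with two bright steel jaws 16 mm thick, tops 24 mm above the bench, and an open-topped slot between them. Origin: on the bench below the slot's centre line; +x runs along the slot from wide mouth to narrow end, +y to the side of the cursor's rail. The slot's floor is the plate's top, 6 mm above the bench
- slot_mouth (a point): centre line of the slot's wide open end, on the floor: gauge x = -72, y = 0, z = 6 mm. The slot is about 20 mm wide here and narrows evenly and gently, the same on both sides; at x = -55 mm every pin fits loosely. A pin held off the centre line rubs on one jaw and stops several mm early, with a sideways force; wedged home it touches both
- slot_narrow (a point): centre line of the slot's narrow end, on the floor: gauge x = +24, y = 0, z = 6 mm, too narrow for any pin. A pin wedges somewhere between x = -25 and +20 mm, as its diameter has it. A push of 4 to 10 N along the slot wedges it well and it then stays by itself; more than 25 N is forcing it
- cursor (a joint): slide of the gauge's cursor (m): 0 = parked behind the slot's wide mouth, grows to 0.100 as the cursor moves along the gauge's +x towards the narrow end. It drags with about 1.5 N of friction and stays where it is left. At value q the tongue's working face is at gauge x = q - 84 mm
- cursor_edge (a point): middle of the tongue's working face (flat, looks to the narrow end), on the slot's centre line, 18 mm above the bench. The tongue, 6 x 6 mm, z = 8 to 33 mm, hangs down into the slot from an arm (z = 27 to 34 mm) that crosses above one jaw to the carriage on the rail and lies up to 10 mm behind the face
- cursor_knob (a point): centre of the top of the cursor's black knob, 63 mm above the bench: an upright block 14 mm along the slot, 22 mm across, 36 mm high (z = 27 to 63 mm), 7 mm ahead of the working face (gauge +x) and 50 mm to the gauge's +y
- rack: dark wooden T-shaped pin rack, fixed, 24 mm high: bar (x 0 to 40, y -54 to +54 mm) with two sockets, nose (x -42 to 0, y -20 to +20 mm) with one. Origin: on the bench where bar and nose join; -x points along the nose, roughly to the robot. Sockets: square holes 17 mm wide, floor 4 mm above the bench; pins stand loosely in them, tops 79 mm above the bench
- socket_nose (a point): floor centre of the socket in the nose: the pin in it is the one to gauge. Rack x = -24, y = 0, z = 4 mm
- socket_left (a point): floor centre of the bar's socket at rack x = 20, y = +32, z = 4 mm
- socket_right (a point): floor centre of the bar's socket at rack x = 20, y = -32, z = 4 mm
- pin_a: one of three plain steel pins, round, 75 mm long, of different unmarked diameters between 10 and 14.5 mm; each may start in any socket of the rack. Origin: centre of the lower end, z up along the pin. 55 to 90 g, give or take 30 %
- pin_b: one of three plain steel pins, round, 75 mm long, of different unmarked diameters between 10 and 14.5 mm; each may start in any socket of the rack. Origin: centre of the lower end, z up along the pin. 55 to 90 g, give or take 30 %
- pin_c: one of three plain steel pins, round, 75 mm long, of different unmarked diameters between 10 and 14.5 mm; each may start in any socket of the rack. Origin: centre of the lower end, z up along the pin. 55 to 90 g, give or take 30 %
- tile_1: bystander, to be left where it lies: blue glass tile, 25 x 25 x 8 mm, origin under the middle
- tile_3: bystander, to be left where it lies: blue glass tile, 25 x 25 x 8 mm, origin under the middle
- glass_offcut_1: bystander, to be left where it lies: green glass offcut, 42 x 65 x 8 mm, origin under the middle

How it is judged:
By the outcome, as a careful person would: the job done as asked, in the order asked, and still so for the second after the job is handed in, with the robot touching nothing.
It also fails if it takes over 64 s, if anything falls off the work surface, if the arm or the gripper's body presses on something with over 40 N, if the wrist force passes 120 N, or if a joint passes its speed limit or range.

## Working session

There is one attempt and no reset: what is moved stays moved. The work goes in short steps, Python scripts to look and compute and a tool call to move; the robot and the scene stay as the last step left them, time stands still between calls to the robot, and variables do not carry over. Pictures are saved under pics/ and viewed, at most 10 in all, crops included, and the job is handed in when it is done.

Besides the shell and the picture viewer there is one more tool, called after "Call:" as a command line: name --argument value ..., lists and objects as JSON in quotes. apply_moves: Moves the arm, as the interface text tells. Shifts and turns lie within -1 to 1; 1 stands for 250 mm of shift or 30 degrees of turn. Its arguments: {"type":"object","properties":{"steps":{"type":"array"},"jaw":{"type":"number"},"newtons":{"type":"number"}},"required":["steps"]}

```bash
mkdir -p pics; ls
python3 - <<'E'
from station import *
import cv2,numpy as np
s=get_state();print({k:np.round(v,3) for k,v in s.items()})
for n in("scene","side","wrist"):
    m=camera_model(n);print(n,{k:np.round(v,4).tolist() for k,v in m.items() if not isinstance(v,str)})
    cv2.imwrite(f"pics/{n}0.png",grab_frame(n))
try: print(hold_point_z)
except Exception as e: print(e)
E
```

```text
pics
{'t': np.float64(0.0), 'q': array([ 1.558,  0.359,  0.011, -0.   , -1.224, -0.288]), 'qd': array([-0.001, -0.002, -0.   , -0.   ,  0.001, -0.001]), 'joint_efforts': array([ 1.0000e-03, -5.8272e+01,  2.9306e+01,  6.9970e+00,  7.0000e-03,
       -0.0000e+00]), 'eef_pos': array([0.2  , 0.644, 0.226]), 'ee_rot': array([ 3.14 , -0.   , -0.301]), 'force': array([-0.078,  0.019,  0.064]), 'moment': array([ 0.007, -0.027, -0.008]), 'gripper_force': np.float64(0.0), 'width': np.float64(0.087)}
scene {'fx': 535.3019, 'fy': 535.3019, 'cx': 274.7202, 'cy': 200.523, 'xyz': [0.1025, -0.5461, 0.6692], 'rotation': [-2.3732, 0.0121, -0.796]}
side {'fx': 543.0095, 'fy': 543.0095, 'cx': 283.2153, 'cy': 208.2024, 'xyz': [0.1192, 0.6055, 0.7828], 'rotation': [-2.2596, 0.0092, -2.6132]}
wrist {'fx': 325.1923, 'fy': 325.1923, 'cx': 282.1009, 'cy': 214.9185, 'xyz': [0.2725, 0.6221, 0.3837], 'rotation': [2.8548, -0.002, -1.8715]}
0.0188
```

View pics/scene0.png

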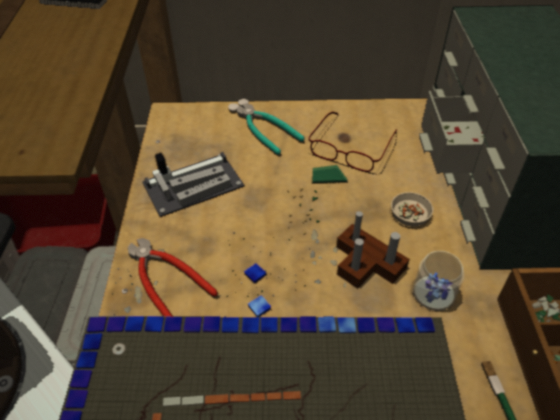

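View pics/side0.png

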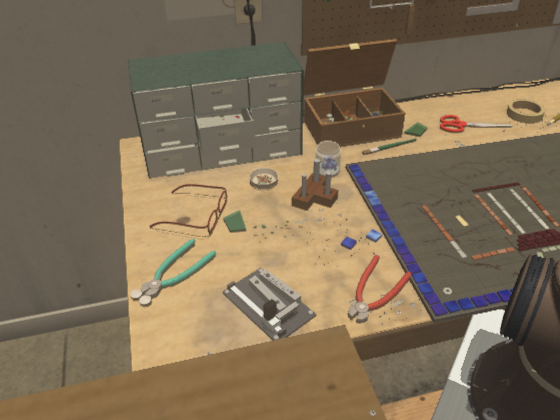

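Scene shows the gauge around (192,183), knob (161,162), and the rack around (370,252) with the nose pin at (357,255). In the side view the gauge is at (268,300), rack (316,190). Now enlarged crops of both.

```bash
cat > h.py <<'E'
from station import *
import cv2,numpy as np
from scipy.spatial.transform import Rotation as Ro
def cam(n):
    m=camera_model(n); return m,Ro.from_euler('xyz',m["rotation"]).as_matrix(),np.array(m["xyz"])
def ray(n,u,v,c=None):
    m,R,p=c or cam(n); a=np.array([(u-m["cx"])/m["fx"],(v-m["cy"])/m["fy"]])
    if n=="wrist":
        r=np.linalg.norm(a); d=np.r_[a/max(r,1e-9)*np.sin(r),np.cos(r)]
    else: d=np.r_[a,1]
    return p,R@d
def onz(n,u,v,z,c=None):
    p,d=ray(n,u,v,c); return p+d*(z-p[2])/d[2]
def proj(n,P,c=None):
    m,R,p=c or cam(n); d=R.T@(np.array(P,float)-p)
    if n=="wrist":
        r=np.hypot(d[0],d[1]); a=d[:2]/max(r,1e-9)*np.arctan2(r,d[2])
    else: a=d[:2]/d[2]
    return np.array([m["cx"]+m["fx"]*a[0],m["cy"]+m["fy"]*a[1]])
E
python3 - <<'E'
from h import *
a=cv2.imread("pics/scene0.png");b=cv2.imread("pics/side0.png")
def c(i,x,y): return cv2.resize(i[y:y+75,x:x+100],(400,300),interpolation=cv2.INTER_CUBIC)
im=np.vstack([np.hstack([c(a,142,143),c(a,322,205)]),np.hstack([c(b,218,263),c(b,266,145)])])
cv2.imwrite("pics/m1.png",im)
print(onz("scene",192,183,.02),onz("side",268,300,.02),onz("scene",370,252,.02),onz("side",316,190,.02))
E
```

```text
[0.47595396 0.03270179 0.02      ] [0.48307176 0.05152426 0.02      ] [ 0.5680309  -0.28457559  0.02      ] [ 0.56000288 -0.28529881  0.02      ]
```

View pics/m1.png

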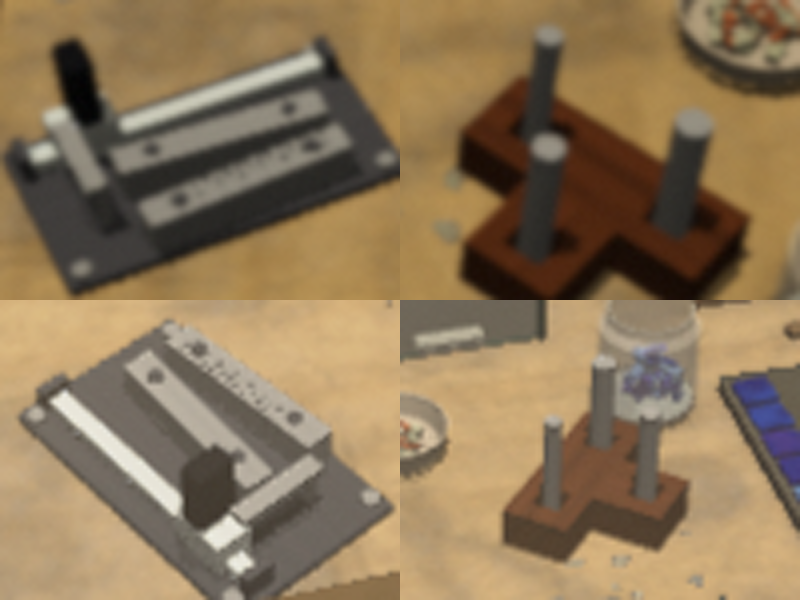

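Montage: plate corners are visible in both views, the cursor is parked at the wide end (left in scene), and pin tops are clear in both. The nose pin is the nearest one in the scene crop.

Run:
```python
from h import *
np.set_printoptions(precision=4,suppress=True)
G=lambda n,l:[(g,onz(n,u,v,.006)[:2]) for g,u,v in l]
A=G("scene",[((-112,-28),160.75,216),((-112,68),144,180.5),((48,-28),241.5,188)])
B=G("side",[((48,68),223.5,291.75),((-112,-28),316,315.5),((48,-28),260,268.5)])
def fit(L):
    g=np.array([x[0] for x in L])/1e3;w=np.array([x[1] for x in L])
    gc,wc=g.mean(0),w.mean(0);H=(g-gc).T@(w-wc)
    th=np.arctan2(H[0,1]-H[1,0],H[0,0]+H[1,1]);R=np.array([[np.cos(th),-np.sin(th)],[np.sin(th),np.cos(th)]])
    t=wc-R@gc;print(t,th,np.degrees(th));print((w-(g@R.T+t))*1e3)
for L in(A,B,A+B):fit(L)
for n,l in(("scene",[(359,242),(359,214),(395.25,235.5)]),("side",[(328.5,173),(304.25,176),(317,160.5)])):
    for p in l:print(n,onz(n,*p,.079))
```

```text
[0.5074 0.0111] -0.3572630090333319 -20.469662593754123
[[ 3.9169 -2.6732]
 [ 2.2342 -1.2414]
 [-6.1511  3.9146]]
[0.5088 0.0195] -0.3268847176930952 -18.72911471113974
[[-2.2669 -2.5218]
 [ 1.2993  0.4066]
 [ 0.9676  2.1151]]
[0.5084 0.016 ] -0.3297090525456369 -18.890937178122087
[[ 3.2188 -4.4541]
 [ 4.0267 -3.9132]
 [-8.3338 -2.0173]
 [-2.0267  1.1407]
 [ 1.6504  3.5539]
 [ 1.4645  5.6901]]
scene [ 0.5294 -0.286   0.079 ]
scene [ 0.5721 -0.2524  0.079 ]
scene [ 0.5749 -0.316   0.079 ]
side [ 0.5305 -0.2847  0.079 ]
side [ 0.5717 -0.2484  0.079 ]
side [ 0.5751 -0.3153  0.079 ]
```

Call:
apply_moves --steps '[{"translation": [0.033, -0.093, 0.01], "rotation": [0, 0, -0.058]}, {"translation": [0.066, -0.186, 0.02], "rotation": [0, 0, -0.117]}, {"translation": [0.099, -0.279, 0.03], "rotation": [0, 0, -0.175]}, {"translation": [0.132, -0.372, 0.04], "rotation": [0, 0, -0.234]}, {"translation": [0.165, -0.465, 0.05], "rotation": [0, 0, -0.292]}, {"translation": [0.198, -0.558, 0.05], "rotation": [0, 0, -0.35]}, {"translation": [0.231, -0.651, 0.05], "rotation": [0, 0, -0.409]}, {"translation": [0.264, -0.744, 0.05], "rotation": [0, 0, -0.467]}, {"translation": [0.297, -0.837, 0.05], "rotation": [0, 0, -0.526]}, {"translation": [0.33, -0.93, 0.05], "rotation": [0, 0, -0.584]}]' --jaw -1

```text
t: 0.98
eef_pos: [0.2827, 0.4108, 0.2389]
ee_rot: [3.141, 0.0, -0.608]
force: [0.0, 0.9, 0.4]
width: 0.0878
gripper_force: 0.0
```

Call:
apply_moves --steps '[{"translation": [0.033, -0.093, 0], "rotation": [0, 0, -0.058]}, {"translation": [0.066, -0.186, 0], "rotation": [0, 0, -0.117]}, {"translation": [0.099, -0.279, 0], "rotation": [0, 0, -0.175]}, {"translation": [0.132, -0.372, 0], "rotation": [0, 0, -0.234]}, {"translation": [0.165, -0.465, 0], "rotation": [0, 0, -0.292]}, {"translation": [0.198, -0.558, 0], "rotation": [0, 0, -0.35]}, {"translation": [0.231, -0.651, 0], "rotation": [0, 0, -0.409]}, {"translation": [0.264, -0.744, 0], "rotation": [0, 0, -0.467]}, {"translation": [0.297, -0.837, 0], "rotation": [0, 0, -0.526]}, {"translation": [0.33, -0.93, 0], "rotation": [0, 0, -0.584]}]'

```text
t: 1.82
eef_pos: [0.365, 0.1784, 0.2391]
ee_rot: [-3.141, 0.0, -0.914]
force: [0.8, -1.0, -0.7]
width: 0.0875
gripper_force: 0.0
```

Call:
apply_moves --steps '[{"translation": [0.033, -0.093, 0], "rotation": [0, 0, -0.058]}, {"translation": [0.066, -0.186, 0], "rotation": [0, 0, -0.117]}, {"translation": [0.099, -0.279, 0], "rotation": [0, 0, -0.175]}, {"translation": [0.132, -0.372, 0], "rotation": [0, 0, -0.234]}, {"translation": [0.165, -0.465, 0], "rotation": [0, 0, -0.292]}, {"translation": [0.198, -0.558, 0], "rotation": [0, 0, -0.35]}, {"translation": [0.231, -0.651, 0], "rotation": [0, 0, -0.409]}, {"translation": [0.264, -0.744, 0], "rotation": [0, 0, -0.467]}, {"translation": [0.297, -0.837, 0], "rotation": [0, 0, -0.526]}, {"translation": [0.33, -0.93, 0], "rotation": [0, 0, -0.584]}]'

```text
t: 2.65
eef_pos: [0.4476, -0.0541, 0.2391]
ee_rot: [-3.141, 0.0, -1.22]
force: [0.8, 0.6, 0.3]
width: 0.0876
gripper_force: 0.0
```

Run:
```python
from h import *
c=cam("wrist");im=grab_frame("wrist");cv2.imwrite("pics/w1.png",im)
import pickle;pickle.dump(c,open("w1.pkl","wb"))
print(get_state()["eef_pos"],c[2],proj("wrist",[.509,.017,.006],c),proj("wrist",[.53,-.285,.079],c))
```

```text
[ 0.44849211 -0.0564444   0.23882771] [ 0.47323371 -0.12582709  0.39698124] [217.39955823 219.73663676] [283.69797471 -37.24382515]
```

View pics/w1.png

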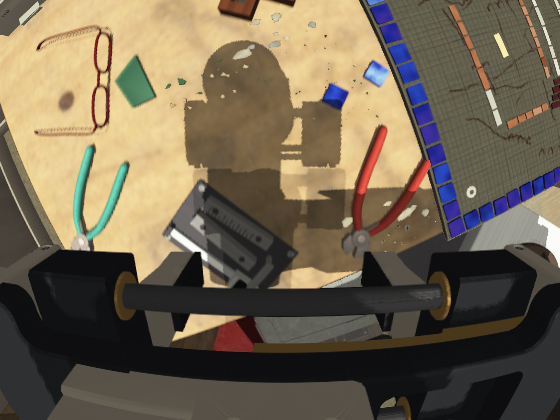

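The wrist view shows the gauge at plate corners ≈(202,181), (297,252), (165,236), half in shadow; rack is just off the top. Continue to the rack.

Call:
apply_moves --steps '[{"translation": [0.026, -0.085, 0], "rotation": [0, 0, -0.058]}, {"translation": [0.052, -0.17, 0], "rotation": [0, 0, -0.117]}, {"translation": [0.078, -0.255, 0], "rotation": [0, 0, -0.175]}, {"translation": [0.104, -0.34, 0], "rotation": [0, 0, -0.234]}, {"translation": [0.13, -0.425, 0], "rotation": [0, 0, -0.292]}, {"translation": [0.156, -0.51, 0], "rotation": [0, 0, -0.35]}, {"translation": [0.182, -0.595, 0], "rotation": [0, 0, -0.409]}, {"translation": [0.208, -0.68, 0], "rotation": [0, 0, -0.467]}, {"translation": [0.234, -0.765, 0], "rotation": [0, 0, -0.526]}, {"translation": [0.26, -0.85, 0], "rotation": [0, 0, -0.584]}]'

```text
t: 3.53
eef_pos: [0.5125, -0.2664, 0.2388]
ee_rot: [3.141, 0.0, -1.526]
force: [1.0, 1.1, -0.3]
width: 0.0875
gripper_force: 0.0
```

Run:
```python
from h import *
import pickle;c0=pickle.load(open("w1.pkl","rb"))
for u,v in((202,181),(297,252),(165,236)):print(onz("wrist",u,v,.006,c0)[:2])
c=cam("wrist");im=grab_frame("wrist");cv2.imwrite("pics/w2.png",im)
pickle.dump(c,open("w2.pkl","wb"))
s=get_state();print(s["eef_pos"],s["ee_rot"])
for P in([.53,-.2855,.079],[.572,-.2505,.079],[.575,-.316,.079]):print(proj("wrist",P,c))
```

```text
[ 0.54247805 -0.0244573 ]
[0.39808923 0.02320747]
[0.5708412  0.06420677]
[ 0.51348518 -0.26907178  0.23837568] [ 3.14049109e+00 -9.46568771e-04 -1.52833234e+00]
[264.77663562 178.75637284]
[222.94193745 210.879898  ]
[220.38835004 146.81508212]
```

View pics/w2.png

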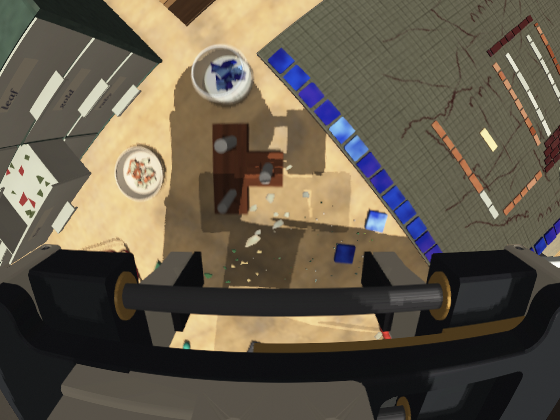

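Run:
```python
from h import *
im=cv2.imread("pics/w2.png")[110:230,190:310]
im=cv2.resize(im,(600,600),interpolation=cv2.INTER_CUBIC)
cv2.imwrite("pics/w2c.png",np.clip(im.astype(float)*1.6,0,255).astype(np.uint8))
```

```text
(no output)
```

View pics/w2c.png

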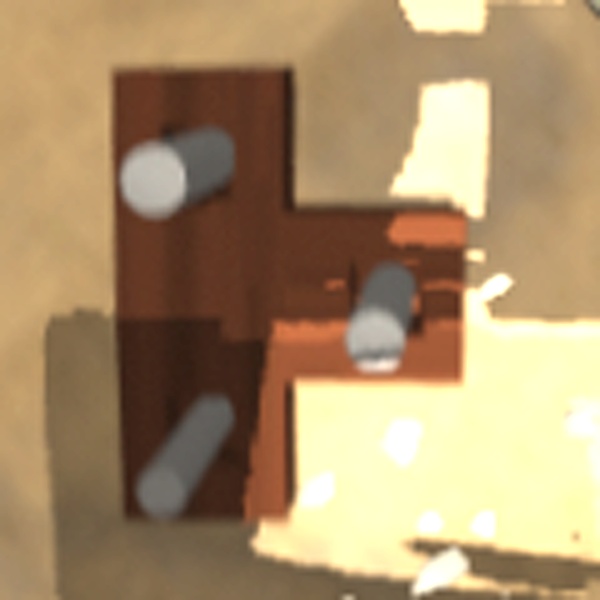

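Nose pin top at crop (376,340), i.e. pixel (265.2,178), within 1 px of the prediction: the pin is at about (0.530, -0.285). Descend partway.

Call:
apply_moves --steps '[{"translation": [0.01, -0.01, -0.06], "rotation": [0, 0, 0]}, {"translation": [0.02, -0.02, -0.12], "rotation": [0, 0, 0]}, {"translation": [0.03, -0.03, -0.18], "rotation": [0, 0, 0]}, {"translation": [0.04, -0.04, -0.24], "rotation": [0, 0, 0]}, {"translation": [0.05, -0.05, -0.3], "rotation": [0, 0, 0]}, {"translation": [0.06, -0.06, -0.36], "rotation": [0, 0, 0]}, {"translation": [0.07, -0.072, -0.42], "rotation": [0, 0, 0]}, {"translation": [0.07, -0.072, -0.474], "rotation": [0, 0, 0]}, {"translation": [0.07, -0.072, -0.474], "rotation": [0, 0, 0]}, {"translation": [0.07, -0.072, -0.474], "rotation": [0, 0, 0]}]'

```text
t: 4.42
eef_pos: [0.5294, -0.2832, 0.1199]
ee_rot: [3.14, 0.0, -1.524]
force: [-0.3, 0.8, 0.4]
width: 0.0878
gripper_force: 0.0
```

Run:
```python
from h import *
c=cam("wrist");im=grab_frame("wrist");cv2.imwrite("pics/w3.png",im)
import pickle;pickle.dump(c,open("w3.pkl","wb"))
s=get_state();print(s["eef_pos"],s["ee_rot"])
c0=pickle.load(open("w2.pkl","rb"));print(onz("wrist",265.2,178,.079,c0))
P=proj("wrist",[.5305,-.285,.079],c);print(P,proj("wrist",s["eef_pos"]-[0,0,.04],c))
x,y=int(P[0]),int(P[1]);im=cv2.resize(im[max(y-60,0):y+60,x-60:x+60],(600,600));print(max(y-60,0),x-60)
cv2.imwrite("pics/w3c.png",np.clip(im.astype(float)*1.6,0,255).astype(np.uint8))
```

```text
[ 0.53010876 -0.28336259  0.12090484] [ 3.14132231e+00 -2.03016118e-04 -1.52367517e+00]
[ 0.52960631 -0.28627974  0.079     ]
[279.5622134 238.1269081] [280.03520532 241.54168877]
178 219
```

View pics/w3c.png

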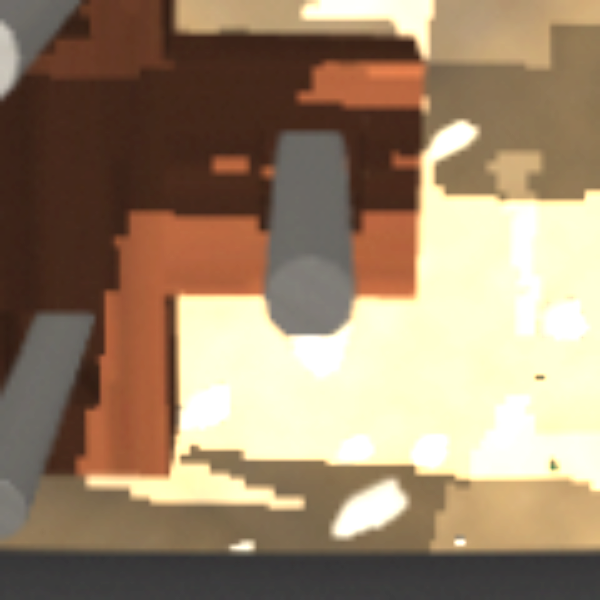

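Pin top at (281,237) px, so pin ≈(0.5297,-0.2857). Descend, then grip.

Call:
apply_moves --steps '[{"translation": [0, -0.003, -0.05], "rotation": [0, 0, 0]}, {"translation": [0, -0.006, -0.1], "rotation": [0, 0, 0]}, {"translation": [0, -0.01, -0.15], "rotation": [0, 0, 0]}, {"translation": [0, -0.01, -0.2], "rotation": [0, 0, 0]}, {"translation": [0, -0.01, -0.25], "rotation": [0, 0, 0]}, {"translation": [0, -0.01, -0.3], "rotation": [0, 0, 0]}, {"translation": [0, -0.01, -0.33], "rotation": [0, 0, 0]}, {"translation": [0, -0.01, -0.338], "rotation": [0, 0, 0]}, {"translation": [0, -0.01, -0.338], "rotation": [0, 0, 0]}, {"translation": [0, -0.01, -0.338], "rotation": [0, 0, 0]}]'

```text
t: 5.3
eef_pos: [0.5306, -0.286, 0.0369]
ee_rot: [-3.141, -0.0, -1.524]
force: [0.1, 0.0, -0.5]
width: 0.088
gripper_force: 0.0
```

Call:
apply_moves --steps '[{"translation": [0, 0, 0], "rotation": [0, 0, 0]}, {"translation": [0, 0, 0], "rotation": [0, 0, 0]}, {"translation": [0, 0, 0], "rotation": [0, 0, 0]}, {"translation": [0, 0, 0], "rotation": [0, 0, 0]}, {"translation": [0, 0, 0], "rotation": [0, 0, 0]}, {"translation": [0, 0, 0], "rotation": [0, 0, 0]}, {"translation": [0, 0, 0], "rotation": [0, 0, 0]}, {"translation": [0, 0, 0], "rotation": [0, 0, 0]}, {"translation": [0, 0, 0], "rotation": [0, 0, 0]}, {"translation": [0, 0, 0], "rotation": [0, 0, 0]}]' --jaw 1 --newtons 30

```text
t: 6.13
eef_pos: [0.53, -0.2858, 0.036]
ee_rot: [3.142, 0.0, -1.524]
force: [0.0, -0.0, -0.2]
width: 0.0263
gripper_force: 0.0
```

Call:
apply_moves --steps '[{"translation": [0, 0, 0], "rotation": [0, 0, 0]}, {"translation": [0, 0, 0], "rotation": [0, 0, 0]}, {"translation": [0, 0, 0], "rotation": [0, 0, 0]}, {"translation": [0, 0, 0], "rotation": [0, 0, 0]}, {"translation": [0, 0, 0], "rotation": [0, 0, 0]}, {"translation": [0, 0, 0.02], "rotation": [0, 0, 0]}, {"translation": [0, 0, 0.06], "rotation": [0, 0, 0]}, {"translation": [0, 0, 0.12], "rotation": [0, 0, 0]}, {"translation": [0, 0, 0.18], "rotation": [0, 0, 0]}, {"translation": [0, 0, 0.24], "rotation": [0, 0, 0]}]'

```text
t: 6.97
eef_pos: [0.5301, -0.2859, 0.0976]
ee_rot: [-3.141, -0.0, -1.524]
force: [-0.2, -0.4, -0.6]
width: 0.0117
gripper_force: 30.0
```

Call:
apply_moves --steps '[{"translation": [0, 0.01, 0.08], "rotation": [0, 0, 0]}, {"translation": [-0.01, 0.06, 0.16], "rotation": [0, 0, -0.04]}, {"translation": [-0.03, 0.13, 0.22], "rotation": [0, 0, -0.08]}, {"translation": [-0.05, 0.2, 0.25], "rotation": [0, 0, -0.12]}, {"translation": [-0.07, 0.27, 0.25], "rotation": [0, 0, -0.16]}, {"translation": [-0.09, 0.35, 0.25], "rotation": [0, 0, -0.2]}, {"translation": [-0.11, 0.43, 0.25], "rotation": [0, 0, -0.24]}, {"translation": [-0.13, 0.51, 0.25], "rotation": [0, 0, -0.28]}, {"translation": [-0.15, 0.59, 0.25], "rotation": [0, 0, -0.32]}, {"translation": [-0.158, 0.644, 0.25], "rotation": [0, 0, -0.357]}]'

```text
t: 7.8
eef_pos: [0.4899, -0.1235, 0.1597]
ee_rot: [-3.141, 0.0, -1.712]
force: [0.3, -0.2, -0.9]
width: 0.0115
gripper_force: 30.0
```

Call:
apply_moves --steps '[{"translation": [-0.016, 0.064, 0], "rotation": [0, 0, -0.036]}, {"translation": [-0.032, 0.128, 0], "rotation": [0, 0, -0.072]}, {"translation": [-0.048, 0.192, 0], "rotation": [0, 0, -0.108]}, {"translation": [-0.064, 0.256, 0], "rotation": [0, 0, -0.144]}, {"translation": [-0.08, 0.32, 0], "rotation": [0, 0, -0.18]}, {"translation": [-0.096, 0.384, 0], "rotation": [0, 0, -0.216]}, {"translation": [-0.112, 0.448, 0], "rotation": [0, 0, -0.252]}, {"translation": [-0.128, 0.512, 0], "rotation": [0, 0, -0.288]}, {"translation": [-0.144, 0.576, 0], "rotation": [0, 0, -0.324]}, {"translation": [-0.158, 0.644, 0], "rotation": [0, 0, -0.357]}]'

```text
t: 8.63
eef_pos: [0.4507, 0.0369, 0.1596]
ee_rot: [-3.141, 0.001, -1.899]
force: [0.3, -0.6, -1.4]
width: 0.0117
gripper_force: 30.0
```

Run:
```python
from h import *
c=cam("wrist");im=grab_frame("wrist");cv2.imwrite("pics/w4.png",im)
import pickle;pickle.dump(c,open("w4.pkl","wb"))
s=get_state();print(s["eef_pos"],s["ee_rot"],s["width"])
P=proj("wrist",[.508,.017,.006],c);print(P)
x0=max(min(int(P[0])-80,400),0);y0=max(min(int(P[1])-60,300),0);print(x0,y0)
im=cv2.resize(im[y0:y0+120,x0:x0+160],(800,600),interpolation=cv2.INTER_CUBIC)
cv2.imwrite("pics/w4c.png",np.clip(im.astype(float)*1.5,0,255).astype(np.uint8))
```

```text
[0.45075954 0.03864596 0.15970878] [-3.14041433e+00  1.81699948e-03 -1.89993182e+00] 0.011775247046431847
[220.9255495  199.60861631]
140 139
```

View pics/w4c.png

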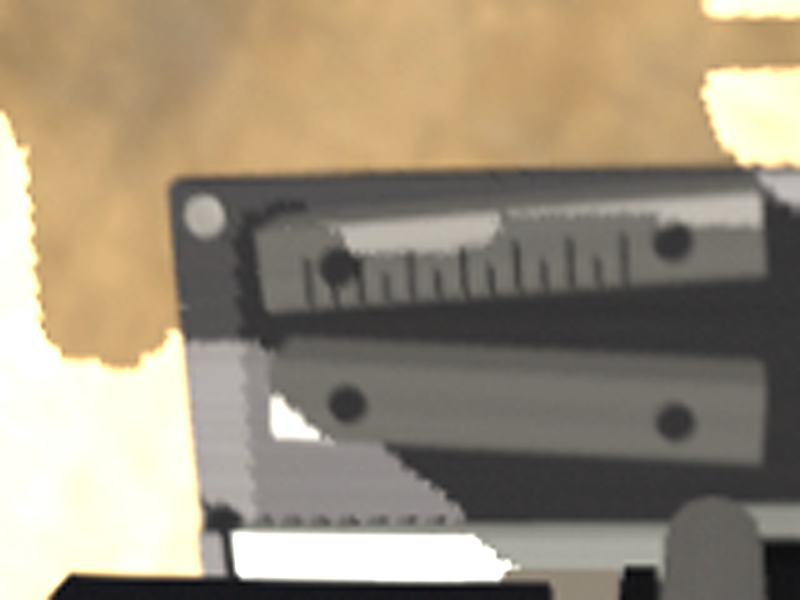

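View: jaw screw holes at crop (674,242),(674,422) at the mouth and (339,268),(347,404) at the narrow end; −y jaw inner top edge from (268,313) to (766,277); plate corner (172,182). The pin hangs at (715,520).

Run:
```python
from h import *
np.set_printoptions(precision=4,suppress=True)
import pickle;c=pickle.load(open("w4.pkl","rb"))
f=lambda u,v,z:onz("wrist",140+(u+.5)/5-.5,139+(v+.5)/5-.5,z,c)[:2]
m1=f(674,242,.024),f(674,422,.024);m2=f(339,268,.024),f(347,404,.024)
M,N=sum(m1)/2,sum(m2)/2
th=np.arctan2(*(N-M)[::-1]);print("th",th,np.degrees(th),"mids",M,N)
ex=np.array([np.cos(th),np.sin(th)]);ey=np.array([-ex[1],ex[0]])
# mouth end of -y jaw at x=-72 fixes x
e=f(766,277,.024); o=M+ex*(ex@(e-M)+.072); print("origin",o)
o2=f(172,182,.006)-.048*ex+.028*ey; print("origin via corner",o2)
g=lambda p:np.array([ex@(p-o),ey@(p-o)])*1e3
for n,a in dict(h=(674,242),h2=(674,422),h3=(339,268),h4=(347,404),n0=(268,313),n1=(766,277),p0=(290,362),p1=(765,382)).items():print(n,g(f(*a,.024)))
print("p floor",g(f(290,338,.006)),g(f(765,358,.006)),"corner",g(f(172,182,.006)),"edge2",g(f(740,170,.006)))
print("tcp",g(get_state()["eef_pos"][:2]),get_state()["eef_pos"])
print("pin tip",[proj("wrist",[*get_state()["eef_pos"][:2],get_state()["eef_pos"][2]-.032],c)])
```

```text
th -0.31920456932745045 -18.289074623754 mids [0.4574 0.0355] [0.5173 0.0157]
origin [0.5094 0.0183]
origin via corner [0.508  0.0188]
h [-55.0718 -17.395 ]
h2 [-54.5561  17.395 ]
h3 [  8.1166 -13.3869]
h4 [ 8.4182 13.3869]
n0 [22.7808 -4.8782]
n1 [-72.     -10.6455]
p0 [19.1532  4.8809]
p1 [-71.8141   9.6182]
p floor [23.7927  4.8755] [-72.3429   9.9796] corner [ 46.4684 -27.942 ] edge2 [-67.5379 -27.8528]
tcp [-62.0876   0.9557] [0.4508 0.0386 0.1597]
pin tip [array([281.9671, 248.7318])]
```

Call:
apply_moves --steps '[{"translation": [0.006, 0.001, -0.04], "rotation": [0, 0, 0.01]}, {"translation": [0.012, 0.002, -0.09], "rotation": [0, 0, 0.019]}, {"translation": [0.012, 0.002, -0.14], "rotation": [0, 0, 0.019]}, {"translation": [0.012, 0.002, -0.19], "rotation": [0, 0, 0.019]}, {"translation": [0.012, 0.002, -0.24], "rotation": [0, 0, 0.019]}, {"translation": [0.012, 0.002, -0.29], "rotation": [0, 0, 0.019]}, {"translation": [0.012, 0.002, -0.334], "rotation": [0, 0, 0.019]}, {"translation": [0.012, 0.002, -0.334], "rotation": [0, 0, 0.019]}, {"translation": [0.012, 0.002, -0.334], "rotation": [0, 0, 0.019]}, {"translation": [0.012, 0.002, -0.334], "rotation": [0, 0, 0.019]}]'

```text
t: 9.52
eef_pos: [0.4545, 0.0369, 0.0761]
ee_rot: [-3.141, 0.001, -1.888]
force: [-0.6, -0.7, 0.2]
width: 0.0117
gripper_force: 30.0
```

```bash
cat >> h.py <<'E'
O=np.array([.509,.0184]);TH=-.3192;EX=np.array([np.cos(TH),np.sin(TH)]);EY=np.array([-EX[1],EX[0]])
def gp(p): p=np.array(p)[:2]-O; return np.array([EX@p,EY@p])*1e3
def gf(f): f=np.array(f); return np.array([EX@f[:2],EY@f[:2],f[2]])
E
python3 - <<'E'
from h import *
np.set_printoptions(precision=4,suppress=True)
c=cam("wrist");im=grab_frame("wrist");cv2.imwrite("pics/w5.png",im)
import pickle;pickle.dump(c,open("w5.pkl","wb"))
s=get_state();print(s["eef_pos"],s["ee_rot"],gp(s["eef_pos"]),gf(s["force"]))
cv2.imwrite("pics/w5c.png",np.clip(cv2.resize(im[120:270,190:390],(800,600),interpolation=cv2.INTER_CUBIC).astype(float)*1.5,0,255).astype(np.uint8))
E
```

```text
[0.4547 0.037  0.0761] [-3.1403  0.0011 -1.8876] [-57.418    0.5648] [-0.1009  1.0102 -0.4487]
```

View pics/w5c.png

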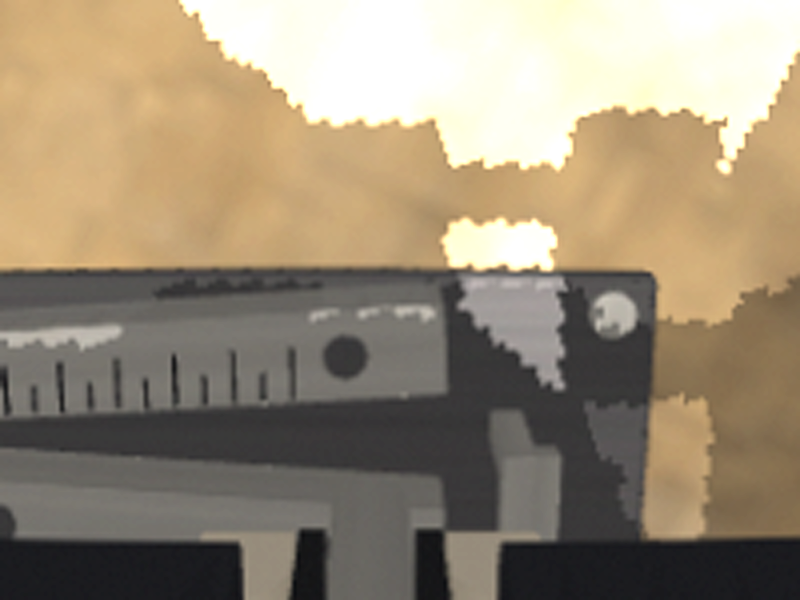

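The −y jaw's mouth corner is at crop (446,393), its hole at (345,356), plate corner (655,272), and the pin's lower end spans columns 330–415 with its rim near row 475.

Run:
```python
from h import *
np.set_printoptions(precision=2,suppress=True)
import pickle;c=pickle.load(open("w5.pkl","rb"))
f=lambda u,v,z:gp(onz("wrist",190+(u+.5)/4-.5,120+(v+.5)/4-.5,z,c))
print("hole",f(345,356,.024),"exp -55,-17.4; mouth corner",f(446,393,.024),"exp -72,-10; corner",f(655,272,.006),"exp -112,-28; floor+ ",f(445,478,.006),"exp -72,10")
b=get_state()["eef_pos"][2]-.032
print("pin rim far",f(372,475,b),"L",f(330,500,b),"R",f(415,500,b))
```

```text
hole [-53.84 -18.47] exp -55,-17.4; mouth corner [-70.89 -12.04] exp -72,-10; corner [-109.71  -29.59] exp -112,-28; floor+  [-72.13  10.13] exp -72,10
pin rim far [-58.41  -4.8 ] L [-51.83  -0.58] R [-65.17  -0.62]
```

Call:
apply_moves --steps '[{"translation": [-0.001, -0.004, 0], "rotation": [0, 0, 0]}, {"translation": [-0.001, -0.004, -0.02], "rotation": [0, 0, 0]}, {"translation": [-0.001, -0.004, -0.04], "rotation": [0, 0, 0]}, {"translation": [-0.001, -0.004, -0.06], "rotation": [0, 0, 0]}, {"translation": [-0.001, -0.004, -0.08], "rotation": [0, 0, 0]}, {"translation": [-0.001, -0.004, -0.1], "rotation": [0, 0, 0]}, {"translation": [-0.001, -0.004, -0.12], "rotation": [0, 0, 0]}, {"translation": [-0.001, -0.004, -0.135], "rotation": [0, 0, 0]}, {"translation": [-0.001, -0.004, -0.148], "rotation": [0, 0, 0]}, {"translation": [-0.001, -0.004, -0.148], "rotation": [0, 0, 0]}]'

```text
t: 10.4
eef_pos: [0.4537, 0.0355, 0.0379]
ee_rot: [3.141, -0.001, -1.887]
force: [-1.1, 0.1, 1.0]
width: 0.0115
gripper_force: 30.0
```

Call:
apply_moves --steps '[{"translation": [0, 0, 0], "rotation": [0, 0, 0]}, {"translation": [0, 0, -0.001], "rotation": [0, 0, 0]}, {"translation": [0, 0, -0.001], "rotation": [0, 0, 0]}, {"translation": [0, 0, -0.001], "rotation": [0, 0, 0]}, {"translation": [0, 0, -0.002], "rotation": [0, 0, 0]}, {"translation": [0, 0, -0.002], "rotation": [0, 0, 0]}, {"translation": [0, 0, -0.002], "rotation": [0, 0, 0]}, {"translation": [0, 0, -0.003], "rotation": [0, 0, 0]}, {"translation": [0, 0, -0.003], "rotation": [0, 0, 0]}, {"translation": [0, 0, -0.003], "rotation": [0, 0, 0]}]'

```text
t: 11.23
eef_pos: [0.4538, 0.0356, 0.0378]
ee_rot: [-3.141, 0.0, -1.888]
force: [-3.7, -0.6, 10.0]
width: 0.0116
gripper_force: 30.0
```

Call:
apply_moves --steps '[{"translation": [0, 0, 0.002], "rotation": [0, 0, 0]}, {"translation": [0.011, -0.004, 0.002], "rotation": [0, 0, 0]}, {"translation": [0.022, -0.007, 0.002], "rotation": [0, 0, 0]}, {"translation": [0.034, -0.011, 0.002], "rotation": [0, 0, 0]}, {"translation": [0.046, -0.015, 0.002], "rotation": [0, 0, 0]}, {"translation": [0.058, -0.019, 0.002], "rotation": [0, 0, 0]}, {"translation": [0.07, -0.023, 0.002], "rotation": [0, 0, 0]}, {"translation": [0.081, -0.027, 0.002], "rotation": [0, 0, 0]}, {"translation": [0.092, -0.03, 0.002], "rotation": [0, 0, 0]}, {"translation": [0.1025, -0.034, 0.002], "rotation": [0, 0, 0]}]'

```text
t: 12.07
eef_pos: [0.4794, 0.027, 0.0379]
ee_rot: [3.141, -0.0, -1.888]
force: [-3.5, 0.7, 7.8]
width: 0.0117
gripper_force: 30.0
```

```bash
cat > st.py <<'E'
from h import *
np.set_printoptions(precision=2,suppress=True)
s=get_state();p=s["eef_pos"];print("t",s["t"],"gauge",gp(p),"z",p[2]*1e3,"F(x,y,z)",gf(s["force"]),"w",s["width"]*1e3,"M",s["moment"],s["gripper_force"])
E
python3 st.py
```

```text
t 12.0667 gauge [-30.8   -1.08] z 37.877284791717884 F(x,y,z) [-3.57 -0.44  7.83] w 11.723685832108773 M [ 0.72  1.63 -0.04] 30.012231767177582
```

Call:
apply_moves --steps '[{"translation": [0, 0, 0.002], "rotation": [0, 0, 0]}, {"translation": [0.008, -0.0025, 0.002], "rotation": [0, 0, 0]}, {"translation": [0.016, -0.005, 0.002], "rotation": [0, 0, 0]}, {"translation": [0.024, -0.008, 0.002], "rotation": [0, 0, 0]}, {"translation": [0.032, -0.0105, 0.002], "rotation": [0, 0, 0]}, {"translation": [0.04, -0.013, 0.002], "rotation": [0, 0, 0]}, {"translation": [0.048, -0.016, 0.002], "rotation": [0, 0, 0]}, {"translation": [0.056, -0.0185, 0.002], "rotation": [0, 0, 0]}, {"translation": [0.061, -0.02, 0.002], "rotation": [0, 0, 0]}, {"translation": [0.061, -0.02, 0.002], "rotation": [0, 0, 0]}]'

```text
t: 12.9
eef_pos: [0.495, 0.0221, 0.0383]
ee_rot: [-3.141, 0.0, -1.888]
force: [-0.3, -0.4, -0.8]
width: 0.0119
gripper_force: 30.0
```

```bash
python3 st.py
```

```text
t 12.9 gauge [-14.51  -0.86] z 38.29865991685777 F(x,y,z) [-0.21 -0.45 -0.76] w 11.943068920643652 M [ 0.11 -0.05  0.01] 29.999732673168182
```

Call:
apply_moves --steps '[{"translation": [0.003, -0.001, 0], "rotation": [0, 0, 0]}, {"translation": [0.006, -0.002, 0], "rotation": [0, 0, 0]}, {"translation": [0.009, -0.003, 0], "rotation": [0, 0, 0]}, {"translation": [0.012, -0.004, 0], "rotation": [0, 0, 0]}, {"translation": [0.015, -0.005, 0], "rotation": [0, 0, 0]}, {"translation": [0.018, -0.006, 0], "rotation": [0, 0, 0]}, {"translation": [0.021, -0.007, 0], "rotation": [0, 0, 0]}, {"translation": [0.0245, -0.008, -0.001], "rotation": [0, 0, 0]}, {"translation": [0.0275, -0.009, -0.001], "rotation": [0, 0, 0]}, {"translation": [0.0305, -0.01, -0.001], "rotation": [0, 0, 0]}]'

```text
t: 13.73
eef_pos: [0.5023, 0.0196, 0.038]
ee_rot: [3.142, -0.0, -1.888]
force: [0.4, 0.3, -0.4]
width: 0.0117
gripper_force: 30.0
```

```bash
python3 st.py
```

```text
t 13.7333 gauge [-6.72 -0.91] z 38.048354041125265 F(x,y,z) [ 0.24  0.4  -0.41] w 11.660550466543686 M [ 0.08 -0.15 -0.02] 29.99976933002472
```

Call:
apply_moves --steps '[{"translation": [0.0015, -0.0005, 0], "rotation": [0, 0, 0]}, {"translation": [0.003, -0.001, 0], "rotation": [0, 0, 0]}, {"translation": [0.0045, -0.0015, 0], "rotation": [0, 0, 0]}, {"translation": [0.006, -0.002, 0], "rotation": [0, 0, 0]}, {"translation": [0.0075, -0.0025, -0.0005], "rotation": [0, 0, 0]}, {"translation": [0.009, -0.003, -0.0005], "rotation": [0, 0, 0]}, {"translation": [0.0105, -0.0035, -0.0005], "rotation": [0, 0, 0]}, {"translation": [0.012, -0.004, -0.0005], "rotation": [0, 0, 0]}, {"translation": [0.0135, -0.0045, -0.0005], "rotation": [0, 0, 0]}, {"translation": [0.0152, -0.005, -0.0005], "rotation": [0, 0, 0]}]'

```text
t: 14.57
eef_pos: [0.5059, 0.0183, 0.0379]
ee_rot: [3.141, -0.0, -1.888]
force: [-1.8, 0.4, 1.8]
width: 0.0116
gripper_force: 30.0
```

```bash
python3 st.py
```

```text
t 14.5667 gauge [-2.96 -1.04] z 37.925947907140795 F(x,y,z) [-1.8  -0.19  1.79] w 11.62516777231265 M [0.11 0.74 0.01] 30.000952184200287
```

Call:
apply_moves --steps '[{"translation": [0.001, -0.0003, 0], "rotation": [0, 0, 0]}, {"translation": [0.002, -0.0007, 0], "rotation": [0, 0, 0]}, {"translation": [0.003, -0.001, 0], "rotation": [0, 0, 0]}, {"translation": [0.0045, -0.0015, 0], "rotation": [0, 0, 0]}, {"translation": [0.006, -0.002, 0], "rotation": [0, 0, 0]}, {"translation": [0.007, -0.0023, 0], "rotation": [0, 0, 0]}, {"translation": [0.008, -0.0027, 0], "rotation": [0, 0, 0]}, {"translation": [0.009, -0.003, 0], "rotation": [0, 0, 0]}, {"translation": [0.01, -0.0033, 0], "rotation": [0, 0, 0]}, {"translation": [0.0114, -0.0038, 0], "rotation": [0, 0, 0]}]'

```text
t: 15.4
eef_pos: [0.5086, 0.0174, 0.0379]
ee_rot: [3.141, -0.0, -1.888]
force: [-4.5, -0.4, 5.5]
width: 0.0115
gripper_force: 30.0
```

```bash
python3 st.py
```

```text
t 15.4 gauge [-0.04 -1.12] z 37.91862010601566 F(x,y,z) [-4.19 -1.81  5.5 ] w 11.524789629219175 M [-0.08  1.87  0.03] 30.007430613040924
```

Call:
apply_moves --steps '[{"translation": [-0.0004, -0.0011, 0.001], "rotation": [0, 0, 0]}, {"translation": [-0.0004, -0.0011, 0.001], "rotation": [0, 0, 0]}, {"translation": [0, -0.0012, 0.001], "rotation": [0, 0, 0]}, {"translation": [0.0005, -0.0014, 0.001], "rotation": [0, 0, 0]}, {"translation": [0.001, -0.0016, 0.001], "rotation": [0, 0, 0]}, {"translation": [0.0015, -0.0018, 0.001], "rotation": [0, 0, 0]}, {"translation": [0.002, -0.002, 0.001], "rotation": [0, 0, 0]}, {"translation": [0.0027, -0.0022, 0.001], "rotation": [0, 0, 0]}, {"translation": [0.0034, -0.0024, 0.001], "rotation": [0, 0, 0]}, {"translation": [0.0034, -0.0024, 0.001], "rotation": [0, 0, 0]}]'

```text
t: 16.23
eef_pos: [0.5095, 0.0169, 0.0381]
ee_rot: [3.141, -0.0, -1.888]
force: [-2.3, 0.5, -1.7]
width: 0.0117
gripper_force: 30.0
```

```bash
python3 st.py
```

```text
t 16.2333 gauge [ 0.97 -1.29] z 38.06221148739117 F(x,y,z) [-2.34 -0.23 -1.66] w 11.698711248052025 M [0.22 1.16 0.02] 29.999611973762512
```

Call:
apply_moves --steps '[{"translation": [0, 0, -0.0005], "rotation": [0, 0, 0]}, {"translation": [0.0005, -0.0002, -0.0005], "rotation": [0, 0, 0]}, {"translation": [0.001, -0.0003, -0.0005], "rotation": [0, 0, 0]}, {"translation": [0.0015, -0.0005, -0.0005], "rotation": [0, 0, 0]}, {"translation": [0.002, -0.0007, -0.0005], "rotation": [0, 0, 0]}, {"translation": [0.0028, -0.0009, -0.0005], "rotation": [0, 0, 0]}, {"translation": [0.0036, -0.0012, -0.0005], "rotation": [0, 0, 0]}, {"translation": [0.0046, -0.0015, -0.0005], "rotation": [0, 0, 0]}, {"translation": [0.0057, -0.0019, -0.0005], "rotation": [0, 0, 0]}, {"translation": [0.0057, -0.0019, -0.0005], "rotation": [0, 0, 0]}]'

```text
t: 17.07
eef_pos: [0.5105, 0.0164, 0.038]
ee_rot: [3.141, -0.0, -1.888]
force: [-6.7, 2.9, 2.2]
width: 0.0115
gripper_force: 30.0
```

```bash
python3 st.py
```

```text
t 17.0667 gauge [ 2.06 -1.38] z 37.955198565438735 F(x,y,z) [-7.29  0.66  2.2 ] w 11.479362015104998 M [1.2  2.54 0.01] 30.011252760887146
```

Call:
apply_moves --steps '[{"translation": [0.0004, -0.0001, 0], "rotation": [0, 0, 0]}, {"translation": [0.0008, -0.0003, 0], "rotation": [0, 0, 0]}, {"translation": [0.0012, -0.0004, 0], "rotation": [0, 0, 0]}, {"translation": [0.0015, -0.0005, 0], "rotation": [0, 0, 0]}, {"translation": [0.0015, -0.0005, 0], "rotation": [0, 0, 0]}, {"translation": [0.0015, -0.0005, 0], "rotation": [0, 0, 0]}, {"translation": [0.0015, -0.0005, 0], "rotation": [0, 0, 0]}, {"translation": [0.0015, -0.0005, 0], "rotation": [0, 0, 0]}, {"translation": [0.0015, -0.0005, 0], "rotation": [0, 0, 0]}, {"translation": [0.0015, -0.0005, 0], "rotation": [0, 0, 0]}]'

```text
t: 17.9
eef_pos: [0.5107, 0.0164, 0.0379]
ee_rot: [3.14, -0.0, -1.888]
force: [-7.8, 3.6, 3.0]
width: 0.0123
gripper_force: 30.0
```

```bash
python3 st.py
```

```text
t 17.9 gauge [ 2.2 -1.4] z 37.948594264289035 F(x,y,z) [-8.55  1.    3.04] w 12.299645443812148 M [ 1.58  2.91 -0.01] 30.015950202941895
```

Call:
apply_moves --steps '[{"translation": [-0.0008, 0.0003, 0], "rotation": [0, 0, 0]}, {"translation": [-0.0015, 0.0005, 0], "rotation": [0, 0, 0]}, {"translation": [-0.0015, 0.0005, 0], "rotation": [0, 0, 0]}, {"translation": [-0.0015, 0.0005, 0], "rotation": [0, 0, 0]}, {"translation": [-0.0015, 0.0005, 0], "rotation": [0, 0, 0]}, {"translation": [-0.0015, 0.0005, 0], "rotation": [0, 0, 0]}, {"translation": [-0.0015, 0.0005, 0], "rotation": [0, 0, 0]}, {"translation": [-0.0015, 0.0005, 0], "rotation": [0, 0, 0]}, {"translation": [-0.0015, 0.0005, 0], "rotation": [0, 0, 0]}, {"translation": [-0.0015, 0.0005, 0], "rotation": [0, 0, 0]}]'

```text
t: 18.73
eef_pos: [0.5106, 0.0165, 0.038]
ee_rot: [3.141, -0.0, -1.888]
force: [-6.0, 3.2, 2.1]
width: 0.0118
gripper_force: 30.0
```

Call:
apply_moves --steps '[{"translation": [0, 0, 0], "rotation": [0, 0, 0]}, {"translation": [0, 0, 0], "rotation": [0, 0, 0]}, {"translation": [0, 0, 0], "rotation": [0, 0, 0]}, {"translation": [0, 0, 0], "rotation": [0, 0, 0]}, {"translation": [0, 0, 0], "rotation": [0, 0, 0]}, {"translation": [0, 0, 0], "rotation": [0, 0, 0]}, {"translation": [0, 0, 0], "rotation": [0, 0, 0]}, {"translation": [0, 0, 0], "rotation": [0, 0, 0]}, {"translation": [0, 0, 0], "rotation": [0, 0, 0]}, {"translation": [0, 0, 0], "rotation": [0, 0, 0]}]' --jaw 0.4

```text
t: 19.57
eef_pos: [0.5112, 0.0164, 0.0381]
ee_rot: [-3.142, 0.0, -1.888]
force: [0.5, 0.1, 0.2]
width: 0.0263
gripper_force: 0.0
```

```bash
python3 st.py
python3 - <<'E'
from h import *
for n in("scene","side"):cv2.imwrite(f"pics/{n}2.png",grab_frame(n))
# expected pin axis if upright at gauge (2.5,-1.2)
P=O+EX*.0023-EY*.0012
for n in("scene","side"):print(n,[proj(n,[*P,z]).round(1) for z in(.024,.081)])
E
```

```text
t 19.5667 gauge [ 2.72 -1.22] z 38.06452404947466 F(x,y,z) [0.44 0.28 0.21] w 26.292093309738313 M [ 0.09 -0.03  0.03] 0.0
scene [array([213. , 175.8]), array([209.7, 151.1])]
side [array([265.1, 280.7]), array([264.2, 259.3])]
```

Call:
apply_moves --steps '[{"translation": [0, 0, 0.01], "rotation": [0, 0, 0]}, {"translation": [0, 0, 0.04], "rotation": [0, 0, 0]}, {"translation": [0, 0, 0.08], "rotation": [0, 0, 0]}, {"translation": [0, 0, 0.12], "rotation": [0, 0, 0]}, {"translation": [0, 0, 0.16], "rotation": [0, 0, 0]}, {"translation": [0, 0, 0.2], "rotation": [0, 0, 0]}, {"translation": [0, 0, 0.24], "rotation": [0, 0, 0]}, {"translation": [0, 0, 0.28], "rotation": [0, 0, 0]}, {"translation": [0, 0, 0.28], "rotation": [0, 0, 0]}, {"translation": [0, 0, 0.28], "rotation": [0, 0, 0]}]'

```text
t: 20.5
eef_pos: [0.5115, 0.0166, 0.1088]
ee_rot: [-3.14, 0.001, -1.888]
force: [0.6, 0.0, 0.0]
width: 0.0262
gripper_force: 0.0
```

Call:
apply_moves --steps '[{"translation": [-0.02, 0.03, 0], "rotation": [0, 0, 0]}, {"translation": [-0.05, 0.06, 0], "rotation": [0, 0, 0]}, {"translation": [-0.08, 0.097, 0], "rotation": [0, 0, 0]}, {"translation": [-0.11, 0.133, 0], "rotation": [0, 0, 0]}, {"translation": [-0.14, 0.17, 0], "rotation": [0, 0, 0]}, {"translation": [-0.17, 0.205, 0], "rotation": [0, 0, 0]}, {"translation": [-0.2, 0.242, 0], "rotation": [0, 0, 0]}, {"translation": [-0.22, 0.266, 0], "rotation": [0, 0, 0]}, {"translation": [-0.24, 0.29, 0], "rotation": [0, 0, 0]}, {"translation": [-0.24, 0.29, 0], "rotation": [0, 0, 0]}]'

```text
t: 21.33
eef_pos: [0.4502, 0.0897, 0.1079]
ee_rot: [3.141, -0.0, -1.887]
force: [1.4, 0.6, 0.3]
width: 0.0258
gripper_force: 0.0
```

```bash
python3 st.py
python3 - <<'E'
from h import *
np.set_printoptions(precision=1,suppress=True)
K=O+EX*-.077+EY*.0495
for n,m in(("scene",(159,154.3)),("side",(270,303))):print(n,proj(n,[*K,.063]),m,gp(onz(n,*m,.063)))
c=cam("wrist");w=grab_frame("wrist");a=grab_frame("scene");b=grab_frame("side")
cv2.imwrite("pics/w6.png",w);cv2.imwrite("pics/scene3.png",a);cv2.imwrite("pics/side3.png",b)
P=O+EX*.0023-EY*.0012
x,y=proj("wrist",[*P,.05],c).astype(int);print("pin in wrist",x,y, proj("wrist",[*K,.063],c))
k=lambda i,x,y:np.clip(cv2.resize(i[max(y-45,0):max(y-45,0)+90,max(x-60,0):max(x-60,0)+120],(400,300),interpolation=cv2.INTER_CUBIC)*1.4,0,255)
pa=proj("scene",[*P,.04]).astype(int);pb=proj("side",[*P,.04]).astype(int);print(pa,pb)
cv2.imwrite("pics/m2.png",np.vstack([np.hstack([k(a,*pa),k(b,*pb)]),np.hstack([k(w,x,y),cv2.resize(w,(400,300))])]).astype(np.uint8))
E
```

```text
t 21.3333 gauge [-78.24  49.25] z 107.88860486799389 F(x,y,z) [1.15 0.99 0.33] w 25.802474498392527 M [ 0.08 -0.09  0.06] 0.0
scene [156.7 156.3] (159, 154.3) [-71.8  52.7]
side [271.5 305.1] (270, 303) [-71.7  48.3]
pin in wrist 165 162 [279.2 239.4]
[212 169] [264 274]
```

View pics/m2.png

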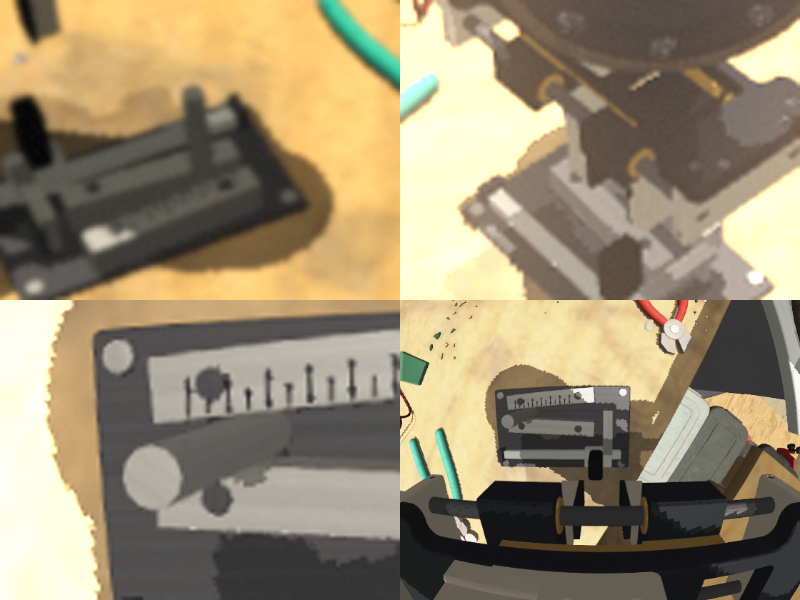

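The pin stands upright and wedged near the far end of the slot; the cursor is still parked, and the knob's black top sits near wrist pixel (274,232). Measure the knob by mask.

Run:
```python
from h import *
np.set_printoptions(precision=1,suppress=True)
w=cv2.imread("pics/w6.png");c=cam("wrist")
m=(w.max(2)<40).astype(np.uint8)
m[252:]=0;m[:190]=0;m[:,:235]=0;m[:,320:]=0
for r in range(196,252,3):
    x=np.where(m[r])[0];print(r,x.min() if len(x) else None,x.max() if len(x) else None,len(x))
print("knob corners pred",[proj("wrist",[*(O+EX*(-.077+a)+EY*(.0495+b)),z],c) for z in(.027,.063) for a in(.007,-.007) for b in(-.011,.011)])
```

```text
196 237 319 13
199 235 319 62
202 235 319 69
205 235 319 26
208 235 319 44
211 267 319 22
214 266 319 25
217 265 319 26
220 265 318 25
223 264 318 25
226 235 318 52
229 235 318 46
232 235 318 48
235 264 283 20
238 264 283 20
241 264 283 20
244 264 283 20
247 264 283 20
250 265 282 18
knob corners pred [array([272.1, 209.4]), array([272.3, 236.5]), array([290.5, 209.5]), array([290.2, 236.6]), array([270.5, 224.1]), array([270.8, 254.8]), array([291.8, 224.1]), array([291.4, 254.9])]
```

Call:
apply_moves --steps '[{"translation": [0.01, -0.003, 0], "rotation": [0, 0, 0]}, {"translation": [0.02, -0.0065, 0], "rotation": [0, 0, 0]}, {"translation": [0.02, -0.0065, -0.02], "rotation": [0, 0, 0]}, {"translation": [0.02, -0.0065, -0.05], "rotation": [0, 0, 0]}, {"translation": [0.02, -0.0065, -0.08], "rotation": [0, 0, 0]}, {"translation": [0.02, -0.0065, -0.11], "rotation": [0, 0, 0]}, {"translation": [0.02, -0.0065, -0.13], "rotation": [0, 0, 0]}, {"translation": [0.02, -0.0065, -0.13], "rotation": [0, 0, 0]}, {"translation": [0.02, -0.0065, -0.13], "rotation": [0, 0, 0]}, {"translation": [0.02, -0.0065, -0.13], "rotation": [0, 0, 0]}]'

```text
t: 22.32
eef_pos: [0.4563, 0.0874, 0.0756]
ee_rot: [-3.142, -0.0, -1.888]
force: [-0.0, -0.2, -0.5]
width: 0.0262
gripper_force: 0.0
```

```bash
python3 st.py
python3 - <<'E'
from h import *
np.set_printoptions(precision=1,suppress=True)
c=cam("wrist");w=grab_frame("wrist");cv2.imwrite("pics/w7.png",w)
m=(w.max(2)<40)
for r in range(180,252,6):
    x=np.where(m[r,240:330])[0]+240;print(r,x.min() if len(x) else None,x.max() if len(x) else None,len(x))
for k in(-.077,-.072):print([proj("wrist",[*(O+EX*(k+a)+EY*(.0495+b)),z],c) for z in(.027,.063) for a in(.007,-.007) for b in(-.011,)])
E
```

```text
t 22.3167 gauge [-71.67  48.95] z 75.62055781734041 F(x,y,z) [ 0.02 -0.17 -0.5 ] w 26.231985013068513 M [ 0.09 -0.13  0.  ] 0.0
180 None None 0
186 None None 0
192 None None 0
198 289 325 9
204 None None 0
210 244 328 11
216 None None 0
222 322 329 8
228 273 324 23
234 273 323 22
240 272 326 30
246 250 315 29
[array([278.7, 222.3]), array([299.7, 222.4]), array([278. , 241.8]), array([302.9, 241.9])]
[array([271.2, 222.3]), array([292.2, 222.4]), array([269.1, 241.8]), array([294. , 241.9])]
```

Call:
apply_moves --steps '[{"translation": [0, 0, -0.015], "rotation": [0, 0, 0]}, {"translation": [0, 0, -0.03], "rotation": [0, 0, 0]}, {"translation": [0, 0, -0.045], "rotation": [0, 0, 0]}, {"translation": [0, 0, -0.06], "rotation": [0, 0, 0]}, {"translation": [0, 0, -0.075], "rotation": [0, 0, 0]}, {"translation": [0, 0, -0.09], "rotation": [0, 0, 0]}, {"translation": [0, 0, -0.105], "rotation": [0, 0, 0]}, {"translation": [0, 0, -0.126], "rotation": [0, 0, 0]}, {"translation": [0, 0, -0.126], "rotation": [0, 0, 0]}, {"translation": [0, 0, -0.126], "rotation": [0, 0, 0]}]'

```text
t: 23.2
eef_pos: [0.456, 0.0871, 0.0437]
ee_rot: [3.141, -0.001, -1.888]
force: [-0.9, -0.2, 1.4]
width: 0.0263
gripper_force: 0.0
```

Call:
apply_moves --steps '[{"translation": [0, 0, 0], "rotation": [0, 0, 0]}, {"translation": [0, 0, 0], "rotation": [0, 0, 0]}, {"translation": [0, 0, 0], "rotation": [0, 0, 0]}, {"translation": [0, 0, 0], "rotation": [0, 0, 0]}, {"translation": [0, 0, 0], "rotation": [0, 0, 0]}, {"translation": [0, 0, 0], "rotation": [0, 0, 0]}, {"translation": [0, 0, 0], "rotation": [0, 0, 0]}, {"translation": [0, 0, 0], "rotation": [0, 0, 0]}, {"translation": [0, 0, 0], "rotation": [0, 0, 0]}, {"translation": [0, 0, 0], "rotation": [0, 0, 0]}]' --jaw 1 --newtons 10

```text
t: 24.03
eef_pos: [0.4563, 0.0874, 0.0442]
ee_rot: [-3.141, 0.0, -1.888]
force: [-1.6, 0.3, 3.5]
width: 0.0138
gripper_force: 10.0
```

```bash
python3 st.py
```

```text
t 24.0333 gauge [-71.67  48.97] z 44.230466089968104 F(x,y,z) [-1.58 -0.19  3.5 ] w 13.768303009637501 M [ 0.5   0.4  -0.02] 10.001174658536911
```

Call:
apply_moves --steps '[{"translation": [0.01, -0.003, 0], "rotation": [0, 0, 0]}, {"translation": [0.035, -0.0116, 0], "rotation": [0, 0, 0]}, {"translation": [0.065, -0.0215, 0], "rotation": [0, 0, 0]}, {"translation": [0.095, -0.0314, 0], "rotation": [0, 0, 0]}, {"translation": [0.125, -0.0413, 0], "rotation": [0, 0, 0]}, {"translation": [0.155, -0.0512, 0], "rotation": [0, 0, 0]}, {"translation": [0.185, -0.0611, 0], "rotation": [0, 0, 0]}, {"translation": [0.21, -0.0694, 0], "rotation": [0, 0, 0]}, {"translation": [0.225, -0.0744, 0], "rotation": [0, 0, 0]}, {"translation": [0.228, -0.0753, 0], "rotation": [0, 0, 0]}]'

```text
t: 24.87
eef_pos: [0.5149, 0.068, 0.0442]
ee_rot: [-3.141, 0.0, -1.888]
force: [-0.6, 0.9, 5.9]
width: 0.0139
gripper_force: 10.0
```

```bash
python3 st.py
```

```text
t 24.8667 gauge [-9.92 48.95] z 44.186906954355216 F(x,y,z) [-0.82  0.68  5.89] w 13.870032091402255 M [ 0.59  0.43 -0.06] 10.001859962940216
```

Call:
apply_moves --steps '[{"translation": [0.002, -0.0007, 0.001], "rotation": [0, 0, 0]}, {"translation": [0.006, -0.002, 0.001], "rotation": [0, 0, 0]}, {"translation": [0.01, -0.0033, 0.001], "rotation": [0, 0, 0]}, {"translation": [0.014, -0.0046, 0.001], "rotation": [0, 0, 0]}, {"translation": [0.018, -0.006, 0.001], "rotation": [0, 0, 0]}, {"translation": [0.022, -0.0073, 0.001], "rotation": [0, 0, 0]}, {"translation": [0.026, -0.0086, 0.001], "rotation": [0, 0, 0]}, {"translation": [0.03, -0.01, 0.001], "rotation": [0, 0, 0]}, {"translation": [0.0342, -0.0113, 0.001], "rotation": [0, 0, 0]}, {"translation": [0.0342, -0.0113, 0.001], "rotation": [0, 0, 0]}]'

```text
t: 25.7
eef_pos: [0.522, 0.0656, 0.0443]
ee_rot: [-3.141, 0.0, -1.888]
force: [-0.3, 3.7, 1.4]
width: 0.0139
gripper_force: 10.0
```

```bash
python3 st.py
```

```text
t 25.7 gauge [-2.52 48.92] z 44.28919437653273 F(x,y,z) [-1.4   3.41  1.45] w 13.892851000385715 M [ 1.03 -0.2  -0.05] 10.000901520252228
```

Call:
apply_moves --steps '[{"translation": [0.001, 0, 0], "rotation": [0, 0, 0]}, {"translation": [0.002, -0.0001, 0], "rotation": [0, 0, 0]}, {"translation": [0.0035, -0.0005, 0], "rotation": [0, 0, 0]}, {"translation": [0.005, -0.001, 0], "rotation": [0, 0, 0]}, {"translation": [0.0065, -0.0014, 0], "rotation": [0, 0, 0]}, {"translation": [0.008, -0.0018, 0], "rotation": [0, 0, 0]}, {"translation": [0.0095, -0.0023, 0], "rotation": [0, 0, 0]}, {"translation": [0.011, -0.0028, 0], "rotation": [0, 0, 0]}, {"translation": [0.0117, -0.003, 0], "rotation": [0, 0, 0]}, {"translation": [0.0117, -0.003, 0], "rotation": [0, 0, 0]}]'

```text
t: 26.53
eef_pos: [0.5246, 0.0648, 0.0442]
ee_rot: [3.141, -0.0, -1.888]
force: [-0.5, 2.5, 1.4]
width: 0.0138
gripper_force: 10.0
```

```bash
python3 st.py
```

```text
t 26.5333 gauge [ 0.27 48.93] z 44.24919389949221 F(x,y,z) [-1.26  2.17  1.39] w 13.786906712583534 M [ 0.78  0.13 -0.1 ] 10.000763833522797
```

Drag only (−1.3 N). Another 1.2 mm.

Call:
apply_moves --steps '[{"translation": [0.0005, -0.0002, 0], "rotation": [0, 0, 0]}, {"translation": [0.001, -0.0003, 0], "rotation": [0, 0, 0]}, {"translation": [0.0015, -0.0005, 0], "rotation": [0, 0, 0]}, {"translation": [0.002, -0.0007, 0], "rotation": [0, 0, 0]}, {"translation": [0.0025, -0.0008, 0], "rotation": [0, 0, 0]}, {"translation": [0.003, -0.001, 0], "rotation": [0, 0, 0]}, {"translation": [0.0035, -0.0012, 0], "rotation": [0, 0, 0]}, {"translation": [0.004, -0.0013, 0], "rotation": [0, 0, 0]}, {"translation": [0.0046, -0.0015, 0], "rotation": [0, 0, 0]}, {"translation": [0.0046, -0.0015, 0], "rotation": [0, 0, 0]}]'

```text
t: 27.37
eef_pos: [0.5258, 0.0644, 0.0443]
ee_rot: [3.141, -0.0, -1.888]
force: [0.1, 1.3, 0.9]
width: 0.0139
gripper_force: 10.0
```

```bash
python3 st.py
```

```text
t 27.3667 gauge [ 1.47 48.94] z 44.27229297800431 F(x,y,z) [-0.37  1.28  0.88] w 13.920902675171167 M [0.66 0.3  0.02] 10.001013725996017
```

Call:
apply_moves --steps '[{"translation": [0.0004, -0.0001, 0], "rotation": [0, 0, 0]}, {"translation": [0.0008, -0.0003, 0], "rotation": [0, 0, 0]}, {"translation": [0.0012, -0.0004, 0], "rotation": [0, 0, 0]}, {"translation": [0.0016, -0.0005, 0], "rotation": [0, 0, 0]}, {"translation": [0.002, -0.0007, 0], "rotation": [0, 0, 0]}, {"translation": [0.0024, -0.0008, 0], "rotation": [0, 0, 0]}, {"translation": [0.0027, -0.0009, 0], "rotation": [0, 0, 0]}, {"translation": [0.003, -0.001, 0], "rotation": [0, 0, 0]}, {"translation": [0.003, -0.001, 0], "rotation": [0, 0, 0]}, {"translation": [0.003, -0.001, 0], "rotation": [0, 0, 0]}]'

```text
t: 28.2
eef_pos: [0.5265, 0.0642, 0.0443]
ee_rot: [3.141, -0.0, -1.888]
force: [-2.3, -0.0, 1.0]
width: 0.014
gripper_force: 10.0
```

```bash
python3 st.py;python3 - <<'E'
from h import *
import pickle
c=cam("wrist");cv2.imwrite("pics/w8.png",grab_frame("wrist"))
P=O+EX*.0023-EY*.0012
print(proj("wrist",[*P,.034],c),proj("wrist",[*P,.081],c),proj("wrist",[*(P-EX*.006),.034],c))
E
```

```text
t 28.2 gauge [ 2.25 48.98] z 44.267490862434315 F(x,y,z) [-2.16 -0.76  1.04] w 13.998602356351046 M [ 0.4   0.38 -0.06] 10.000775903463364
[280.92898429 172.23700987] [280.40968545 191.36596316] [292.41607977 172.27897631]
```

Call:
apply_moves --steps '[{"translation": [0.0003, -0.0001, 0], "rotation": [0, 0, 0]}, {"translation": [0.0006, -0.0002, 0], "rotation": [0, 0, 0]}, {"translation": [0.0009, -0.0003, 0], "rotation": [0, 0, 0]}, {"translation": [0.0012, -0.0004, 0], "rotation": [0, 0, 0]}, {"translation": [0.0015, -0.0005, 0], "rotation": [0, 0, 0]}, {"translation": [0.0018, -0.0006, 0], "rotation": [0, 0, 0]}, {"translation": [0.002, -0.0007, 0], "rotation": [0, 0, 0]}, {"translation": [0.002, -0.0007, 0], "rotation": [0, 0, 0]}, {"translation": [0.002, -0.0007, 0], "rotation": [0, 0, 0]}, {"translation": [0.002, -0.0007, 0], "rotation": [0, 0, 0]}]'

```text
t: 29.08
eef_pos: [0.5269, 0.064, 0.0443]
ee_rot: [3.141, -0.0, -1.888]
force: [-2.8, 1.8, 1.5]
width: 0.0139
gripper_force: 10.0
```

```bash
python3 st.py
```

```text
t 29.0833 gauge [ 2.7  48.96] z 44.27692366099917 F(x,y,z) [-3.26  0.85  1.46] w 13.858112496726761 M [ 0.55  0.75 -0.12] 10.001085698604584
```

Call:
apply_moves --steps '[{"translation": [0.0003, -0.0001, 0], "rotation": [0, 0, 0]}, {"translation": [0.0006, -0.0002, 0], "rotation": [0, 0, 0]}, {"translation": [0.0009, -0.0003, 0], "rotation": [0, 0, 0]}, {"translation": [0.001, -0.0003, 0], "rotation": [0, 0, 0]}, {"translation": [0.001, -0.0003, 0], "rotation": [0, 0, 0]}, {"translation": [0.001, -0.0003, 0], "rotation": [0, 0, 0]}, {"translation": [0.001, -0.0003, 0], "rotation": [0, 0, 0]}, {"translation": [0.001, -0.0003, 0], "rotation": [0, 0, 0]}, {"translation": [0.001, -0.0003, 0], "rotation": [0, 0, 0]}, {"translation": [0.001, -0.0003, 0], "rotation": [0, 0, 0]}]'

```text
t: 29.92
eef_pos: [0.527, 0.064, 0.0443]
ee_rot: [3.141, -0.0, -1.888]
force: [-5.2, 1.6, 3.4]
width: 0.0138
gripper_force: 10.0
```

```bash
python3 st.py
```

```text
t 29.9167 gauge [ 2.79 48.95] z 44.26701297821919 F(x,y,z) [-5.4  -0.12  3.42] w 13.816027178433476 M [ 1.06  1.57 -0.04] 10.001578107476234
```

Contact with the pin (5.4 N including drag). Ease off slightly, then let go.

Call:
apply_moves --steps '[{"translation": [-0.001, 0.0003, 0], "rotation": [0, 0, 0]}, {"translation": [-0.001, 0.0003, 0], "rotation": [0, 0, 0]}, {"translation": [-0.001, 0.0003, 0], "rotation": [0, 0, 0]}, {"translation": [-0.001, 0.0003, 0], "rotation": [0, 0, 0]}, {"translation": [-0.001, 0.0003, 0], "rotation": [0, 0, 0]}, {"translation": [-0.001, 0.0003, 0], "rotation": [0, 0, 0]}, {"translation": [-0.001, 0.0003, 0], "rotation": [0, 0, 0]}, {"translation": [-0.001, 0.0003, 0], "rotation": [0, 0, 0]}, {"translation": [-0.001, 0.0003, 0], "rotation": [0, 0, 0]}, {"translation": [-0.001, 0.0003, 0], "rotation": [0, 0, 0]}]'

```text
t: 30.75
eef_pos: [0.527, 0.064, 0.0443]
ee_rot: [3.141, -0.0, -1.888]
force: [-3.6, 1.4, 1.0]
width: 0.0137
gripper_force: 10.0
```

```bash
python3 st.py
```

```text
t 30.75 gauge [ 2.75 48.94] z 44.267295921897485 F(x,y,z) [-3.85  0.22  1.04] w 13.707048797580304 M [ 0.61  1.25 -0.03] 10.00122606754303
```

Call:
apply_moves --steps '[{"translation": [0, 0, 0], "rotation": [0, 0, 0]}, {"translation": [0, 0, 0], "rotation": [0, 0, 0]}, {"translation": [0, 0, 0], "rotation": [0, 0, 0]}, {"translation": [0, 0, 0], "rotation": [0, 0, 0]}, {"translation": [0, 0, 0], "rotation": [0, 0, 0]}, {"translation": [0, 0, 0], "rotation": [0, 0, 0]}, {"translation": [0, 0, 0], "rotation": [0, 0, 0]}, {"translation": [0, 0, 0], "rotation": [0, 0, 0]}, {"translation": [0, 0, 0], "rotation": [0, 0, 0]}, {"translation": [0, 0, 0], "rotation": [0, 0, 0]}]' --jaw 0.4

```text
t: 31.58
eef_pos: [0.5271, 0.0641, 0.0443]
ee_rot: [-3.142, 0.0, -1.888]
force: [0.3, -0.7, -0.3]
width: 0.0259
gripper_force: 0.0
```

Call:
apply_moves --steps '[{"translation": [0, 0, 0.02], "rotation": [0, 0, 0]}, {"translation": [0, 0, 0.06], "rotation": [0, 0, 0]}, {"translation": [0, 0, 0.12], "rotation": [0, 0, 0]}, {"translation": [0, 0, 0.18], "rotation": [0, 0, 0]}, {"translation": [0, 0, 0.24], "rotation": [0, 0, 0]}, {"translation": [0, 0, 0.3], "rotation": [0, 0, 0]}, {"translation": [0, 0, 0.36], "rotation": [0, 0, 0]}, {"translation": [0, 0, 0.4], "rotation": [0, 0, 0]}, {"translation": [0, 0, 0.4], "rotation": [0, 0, 0]}, {"translation": [0, 0, 0.4], "rotation": [0, 0, 0]}]'

```text
t: 32.42
eef_pos: [0.5272, 0.0642, 0.145]
ee_rot: [-3.141, 0.001, -1.888]
force: [-0.3, 0.2, 0.1]
width: 0.0261
gripper_force: 0.0
```

```bash
python3 st.py
python3 - <<'E'
from h import *
np.set_printoptions(precision=1,suppress=True)
c=cam("wrist");w=grab_frame("wrist");cv2.imwrite("pics/w9.png",w)
P=O+EX*.0023-EY*.0012
print("pin top",proj("wrist",[*P,.081],c),"base",proj("wrist",[*P,.03],c),"tongue",proj("wrist",[*(P-EX*.009),.034],c))
x,y=proj("wrist",[*P,.034],c).astype(int)
g=w.max(2)
for r in range(y-12,y+40,4):print(r,g[r,x-20:x+40:2])
E
```

```text
t 32.4167 gauge [ 2.94 49.26] z 145.0410393030158 F(x,y,z) [-0.29  0.09  0.13] w 26.127923786630717 M [ 0.08  0.01 -0.04] 0.0
pin top [282.4 159.5] base [282.5 152.4] tongue [293.3 152.9]
140 [242 240 138  89 140  98  64  87 225 121 138 135 213 138 111 229 194 152
 240 245 194 242 245 125 244 244 100 239 133  68]
144 [138 137 132 100 137 127 107 135 115  98 132 112 109 113  92 109 102 103
 190 197 154 137 129  96  83  60  61  60  45  61]
148 [64 64 64 65 64 64 64 64 67 71 73 73 74 72 67 72 68 69 49 59 62 62 62 63
 62 62 62 61 62 62]
152 [ 63  63  64  63  63  63  64  63  72 144 237 243 231 140  71 124 140 139
 134 136 139  65  62  62  61  61  61  60  60  61]
156 [ 70  71  71  70  70  69  67  95 144 145 145 144 143 144 140 126 139 137
 133 135 137  66  64  63  63  62  63  63  63  62]
160 [139 139 139 138 138 137 138 136 135 138 139 140 141 138 136 130 139 138
 132 136 135  69  67  71  72  70  71  71  71  69]
164 [134 134 134 135 134  93  59  97 135 135 134 133 134 134 135 120 138 136
 132 135 147 238 245 245 245 185 133 133 132 131]
168 [133 133 132 130  86  62  61  62  63 120 125 129 125 120 128 128 137 135
 132 223 244 241 241 241 241 128 126 127 127 127]
172 [134 133 134 134 134 129  76  97 133 133 134 133 133 133 128 129 137 135
 131 245 246 243 243 242 243 191 128 127 127 126]
176 [ 70  84  85  98 104 105 110 111 114 118 116 133 125 127 122 129 137 135
 130 133 132 241 241 242 241 128 128 128 130 128]
180 [ 51  57  63  63  63  63  63  63  63  63  62  63  62  63  56 131 136 135
 131 132 173 126 131  55  59  62  56  46  60  59]
184 [ 40  40  62  52  48  40  39  44  40  40  39  40  39  39  49 132 135 133
 129 130 223 103  76  39  39  39  39  39  39  40]
188 [ 39  39  39  40  40  38  39  39  38  39  39  39  39  40  41  85  85 109
 117 132 145 105 104  39  40  40  39  39  39  38]
```

Row profiles show the pin top (columns 277–290) directly abutting the tongue and arm (292–303). The tool is clear, so I'm handing in.

```bash
python3 -c "
from station import *
print(job_done())"
```

```text
the job is handed in; nothing more can be done
None
```

I handed the job in at about 32 s: the nose pin stands wedged in the slot after an 8.5 N push. I slid the cursor up by its knob until the tongue touched the pin; that push peaked at about 5.4 N, including its own drag. I didn't go near the other two pins or the glass, but I took no final picture of them.

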